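# Close the detector shutter, then hold the sprung chamber lid at its flag

## Robot

A 6-joint arm with a two-finger parallel gripper is mounted at the origin on the work surface. World frame = base frame: x ahead of the robot, y to its left, z up, the work surface at z = 0. Lengths are in m, angles in rad, forces in N, time in s.
With the tool pointing down it reaches from about 0.35 to 0.85 m from the base axis. Payload 8.1 kg.
Tool frame: the origin (TCP) lies between the finger pads; the fingertips stand 22 mm ahead of it and the grasp point (between the pads) lies 3 mm ahead of it; z points along the fingers, y is the line along which they close (so a half turn about z gives the same grasp; the last joint's range is limited). The gripper opens to 85 mm and grips with 20 to 120 N. Pads are 22 mm wide; open, the fingers measure 114 mm over their backs; the gripper's body (76 mm by 85 mm) begins 54 mm behind the grasp point. The pads swing forward as they close: fully open they stand 13 mm farther back than shut.
Start: joints at [1.023, 0.13, 1.488, -0, 1.523, -0.085], TCP at [0.268, 0.537, 0.253] pointing down, gripper open.
Joint ranges: [-2.96, 2.96], [-0.89, 2.26], [0.02, 2.5], [-1.34, 4.48], [0, 2.73], [-2.66, 2.66]. Speed limits (rad/s): [2.39, 2.39, 2.79, 3.14, 3.14, 3.14].

## Interface

Orientations are given as [roll, pitch, yaw] about the fixed x, y, z axes, in that order (R = Rz(yaw) Ry(pitch) Rx(roll)).
In Python, from rig import arm gives the robot as it stands. The module is installed in compiled form; this text tells all that it offers.
- The arm moves only by the tool jog_arm, never from a script. Its argument "targets" is a list of rows, each a list of 4 numbers: the shift along the tool's x, y, z in cm, then the turn about the tool's z in degrees. In form: [[x, y, z, roll], ...]. A call has 1 to 8 rows; each row shifts and turns the commanded pose from where the row before left it, along the tool's axes as they then stand; what a row does not reach is not made up. A row lasts 1/8 s, in which the tool goes at most 62.5 mm and 10.7 degrees, less where a joint would pass 70% of its speed; a pose out of reach is approached as far as the arm can. A call is refused whole if a number of a shift passes 6.25 or a number of a turn 10.7, either way. A call with a gripper value outside its range is refused whole. "claw" is the finger opening in cm, from 0 to 8.54, set as the call begins (left out, the last holds). The fingers move at their own pace and stop on an object; "newtons" is the grip in N (left out, the last holds). Time passes only in rows, so rows that do not move let the fingers close. It gives the time, the measured TCP pose, the force, the opening and the grip force at its end, in the units of the state.
- arm.get_obs(): the state, without advancing time (a new reading comes with each control period).
- arm.get_image(name): name is "side" or "top"; returns the picture (420x560x3 uint8, red, green, blue); there is no depth.
- arm.camera_params(name): a dict with "fx", "fy", "cx", "cy" (pixels), "xyz" and "rotation" of the camera in the world. Camera axes: x right, y up, looking along -z (the intrinsics and any distortion apply to the point x, -y, -z); pixel columns grow to the right and rows downward; lengths in m; the calibration is good to about 2 mm. A picture is of the moment at which its call begins. camera_params takes no time and is no camera call.
- arm.close_job(): hands the job in; it is judged then, once.
Trained networks look in the newest picture that a camera, given by its name, has taken for a name from the list of things; names that differ only in an ending like _2 or _b are one class to them, and where a whole thing is asked for, a point or a joint stands for the part that bears it (a point fixed in the world has none). Each returns a list of dicts, best first, with "confidence" (0 to 1); they miss things now and then, are a little off and sometimes report something else, mostly with a low value. They report only what shows in the picture. A call takes as long as a camera call.
- arm.cut_out(camera, query): "pixels" (420x560 bool, what is visible of it) and "bbox" ([left, top, width, height] in pixels, round what is visible of it).
- arm.place_of(camera, query): "at" ([column, row] in pixels: a listed point, or the origin of a listed thing).
The state is a dict: "clock": time; "joints": joint angles; "dq": joint speeds; "joint_efforts": joint torques, N m; "position": TCP position; "tcp_rot": TCP orientation; "force": force on the tool from outside, world axes, zero at the start; "wrist_torque": the same for the moment, N m; "opening": finger opening in m; "grasp_force": force on a finger pad.
Only numpy, scipy, OpenCV 4.12 (cv2) and the standard library are available. Lean on these libraries where they do the work, as an engineer would, in place of code of your own. Each camera call takes 0.05 s, during which the arm holds its last target. There are 200 camera calls.

## Task

Turn the shutter knob in front of the light-tight chamber until its white pointer faces the yellow mark on the collar, keeping the blue chamber lid shut until then. Then lift the spring-hinged lid (a steel bar handle is there for this) until its orange pin is level with the green flag, and finish while holding it still at that angle: do not let go, because the spring would snap it shut. Leave the flag at its setting, and the things standing around where they are.

Things in the scene. Friction and masses are not known exactly. Their poses are not given: they have to be found in the camera images.
- chamber: Fixed instrument, pose varies: grey base plate 450 x 300 x 8 mm, white open-topped chamber 150 x 170 mm, 95 mm high, with blue lid; on its -x side a white shutter deck 120 x 120 mm, top at 60 mm, centred 150 mm from the origin; black camera box, 58 mm high, on the deck's +y side. Origin on the table under the chamber's centre; z up, x from deck to chamber, hinge line along x on the +y side.
- hinge (a point): Point on the lid's hinge axis, in the middle of the lid's width, 100 mm above the table; the hinge axis is the chamber's x axis direction.
- lid: Blue lid, 154 x 172 x 10 mm, about 0.4 kg with handle. Origin on the hinge axis (the hinge point); z square to the lid, so its tilt from vertical is the opening angle (0 shut, at most 1.3 rad); the free edge is towards its -y and rises. A spring pulls it shut with 0.3 N m at 0 plus 0.6 N m per rad; with the weight, 3 to 7 N at the handle hold it. It falls shut if let go.
- handle_bar (a point): Middle of the lid's steel bar handle: a round bar 12 mm thick, parallel to the hinge, on two arms 108 mm apart (100 mm clear between), one piece with the lid. 205 mm from the hinge axis along the lid (32 mm out from the free edge) and 30 mm above the lid's middle plane; 130 mm above the table when shut.
- lid_pin (a point): The lid's orange pin, on the lid's +x edge, 165 mm from the hinge axis along the lid, in its middle plane.
- flag (a joint): Angle of the green flag's arm in rad about the same hinge axis, 0 level and growing upward like the lid's opening angle: pin and flag are level when the two angles are equal. Stiff; its setting varies (0.45 to 0.85) and must be left alone.
- flag_mark (a point): Centre of the green flag (12 x 36 x 20 mm), 132 mm from the hinge axis on a thin arm at the chamber's +x side, 100 mm from the handle bar's middle in x. Its z axis is square to the arm, in the lid's opening direction.
- knob (a joint): Shutter knob angle in rad, growing clockwise seen from above, range 0 to 2.6; light friction, stays where it is left. The yellow mark always lies clockwise from the pointer at the start, 0.4 to 1.5 rad away.
- knob_grip (a point): On the knob's vertical axis, 90 mm above the table. The knob is a red disc 52 mm across with a bar grip 48 mm long, 12 mm wide, 28 mm tall, its top 97 mm above the table, its foot at 69 mm (collar at 63 mm).
- knob_pointer (a point): 30 mm out from the knob's axis in the direction of its white pointer, which is the white-painted end of the bar grip and lies along the bar. Same height as knob_grip.
- collar: Flat black collar 104 mm across, 3 mm thick, fixed on the deck round the knob. Origin on the knob's axis, 60 mm above the table; its x axis points to the yellow mark. Its yaw varies.
- mark (a point): The yellow mark on the collar, 9 mm wide, 17 mm long, its middle 42.5 mm out from the knob's axis.
- dish: Bystander: glass dish 90 mm across, 20 mm high, near the deck. Origin under its centre.
- canister: Bystander: black lens canister 46 mm across, 62 mm high. Origin under its centre.
- bottle: Bystander: amber bottle 60 mm across, 110 mm high, on the hinge side. Origin under its centre.
- screwdriver: Bystander: screwdriver lying beside the chamber on its handle side, up to 35 mm high. Origin under its middle.
- slidebox: Bystander: white slide box 100 x 85 x 35 mm. Origin under its centre.
- beaker: Bystander: glass beaker 70 mm across, 90 mm high. Origin under its centre.
- lensring: Bystander: dark steel ring 60 mm across, 14 mm high. Origin under its centre.

How it is judged:
By the outcome, as a careful person would: the job done as asked, in the order asked, and still so for the second after the job is handed in, while the arm keeps its last pose, push and grip.
It also fails if it takes over 48 s, if anything falls off the work surface, if the arm or the gripper's body presses on something with over 40 N, if the wrist force passes 120 N, or if a joint passes its speed limit or range.

## Working session

There is one attempt and no reset: what is moved stays moved. The work goes in short steps, Python scripts to look and compute and a tool call to move; the robot and the scene stay as the last step left them, time stands still between calls to the robot, and variables do not carry over. Pictures are saved under pics/ and viewed, at most 10 in all, crops included, and the job is handed in when it is done.

Besides the shell and the picture viewer there is one more tool, called after "Call:" as name(argument=value, ...), one argument or row to a line, values as JSON. jog_arm: Moves the arm, as the interface text tells. Its arguments: {"type":"object","properties":{"targets":{"type":"array"},"claw":{"type":"number"},"newtons":{"type":"number"}},"required":["targets"]}

```bash
mkdir -p pics; ls; cat > h.py <<'E'
import numpy as np, cv2
from rig import arm
def P(n):
    c=arm.camera_params(n); R=np.array(c["rotation"]); 
    if R.shape!=(3,3):
        from scipy.spatial.transform import Rotation as Ro
        R=Ro.from_euler('xyz',R).as_matrix() if R.size==3 else Ro.from_quat(R).as_matrix()
    return c,R,np.array(c["xyz"])
def ray(n,uv):
    c,R,o=P(n); d=R@np.array([(uv[0]-c["cx"])/c["fx"],-(uv[1]-c["cy"])/c["fy"],-1]); return o,d/np.linalg.norm(d)
def atz(n,uv,z):
    o,d=ray(n,uv); return o+d*(z-o[2])/d[2]
def tri(a,b):
    A=np.zeros((3,3));v=np.zeros(3)
    for o,d in (a,b):
        M=np.eye(3)-np.outer(d,d);A+=M;v+=M@o
    p=np.linalg.solve(A,v); return p,[np.linalg.norm((np.eye(3)-np.outer(d,d))@(p-o)) for o,d in(a,b)]
def proj(n,p):
    c,R,o=P(n); q=R.T@(np.array(p)-o); return np.array([c["cx"]+c["fx"]*q[0]/-q[2],c["cy"]+c["fy"]*q[1]/q[2]])
def save(n,f):
    im=arm.get_image(n); cv2.imwrite("pics/"+f,im[:,:,::-1]); return im
E
python3 - <<'E'
from h import *
save("side","s0.png");save("top","t0.png")
print(arm.camera_params("side"));print(arm.camera_params("top"))
o=arm.get_obs();print(o)
for q in ["knob_grip","knob_pointer","mark","handle_bar","hinge","lid_pin","flag_mark","chamber","collar"]:
    r={}
    for n in("side","top"):
        l=arm.place_of(n,q)
        if l: r[n]=l[0]["at"]; print(q,n,[(np.round(x["at"],1),round(x["confidence"],2)) for x in l[:2]])
    if len(r)==2: print("  ",tri(ray("side",r["side"]),ray("top",r["top"])))
E
```

```text
pics
{'fx': 390.58923425122197, 'fy': 390.58923425122197, 'cx': 278.45897152594773, 'cy': 210.11811538320802, 'xyz': array([0.34244494, 0.66550306, 0.94580824]), 'rotation': array([ 0.73210309,  0.01181661, -2.92711045])}
{'fx': 401.05711681595164, 'fy': 401.05711681595164, 'cx': 279.11301742177983, 'cy': 205.9233832047885, 'xyz': array([ 0.40206818, -0.06182927,  1.07386829]), 'rotation': array([ 0.13633632,  0.00556949, -1.55554608])}
{'clock': 0.1, 'joints': array([ 1.02261490e+00,  1.31073467e-01,  1.48917071e+00, -6.51403139e-06,
        1.52304140e+00, -8.54109545e-02]), 'dq': array([ 0.00058142, -0.00261494, -0.00096948, -0.00079626, -0.00012001,
        0.00023776]), 'joint_efforts': array([ 7.59327959e-04, -5.70956111e+01, -5.01939440e+01, -2.19888179e-04,
        8.17011780e-03,  5.70049360e-05]), 'position': array([0.26759906, 0.53649436, 0.25235641]), 'tcp_rot': array([-3.13990534e+00, -1.37936693e-04,  2.67882238e+00]), 'force': array([0.29452682, 0.43596569, 0.39943554]), 'wrist_torque': array([-0.01797549, -0.02805776, -0.00532892]), 'grasp_force': 0.0, 'opening': 0.08
[... 1312 characters left out ...]
)
flag_mark side [(array([218.2, 194.7]), 0.71)]
flag_mark top [(array([273.2, 144.1]), 0.58), (array([313. , 276.1]), 0.55)]
   (array([ 0.67435258, -0.03850684,  0.16709763]), [np.float64(0.002603770330581061), np.float64(0.002603770330581251)])
chamber side [(array([248.6, 251.3]), 0.93), (array([287.7, 252.5]), 0.31)]
chamber top [(array([253.8, 192. ]), 0.58)]
   (array([ 0.58655161,  0.0157936 , -0.00084103]), [np.float64(5.3869440840476945e-05), np.float64(5.386944084041427e-05)])
collar side [(array([292.5, 260.7]), 0.93)]
collar top [(array([232.3, 242.4]), 0.91)]
   (array([0.44588721, 0.06265883, 0.05873869]), [np.float64(0.0006769440621773316), np.float64(0.0006769440621772734)])
```

View pics/s0.png

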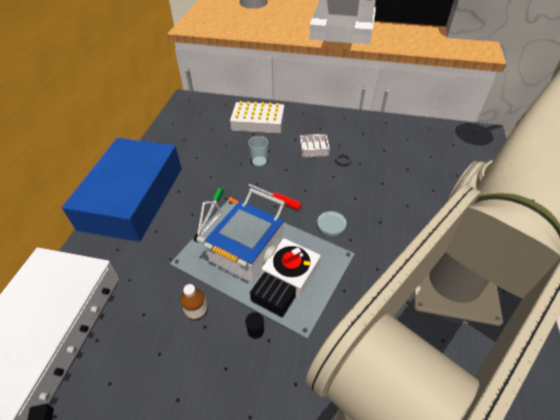

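View pics/t0.png

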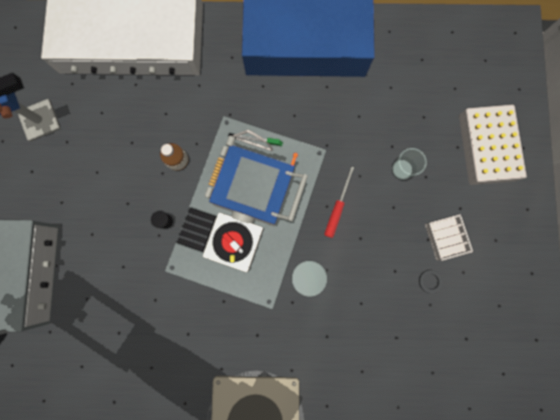

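```bash
python3 - <<'E'
import cv2
t=cv2.imread("pics/t0.png")[200:290,180:290]
s=cv2.imread("pics/s0.png")[215:305,235:345]
r=lambda a:cv2.resize(a,None,fx=3.6,fy=5,interpolation=cv2.INTER_CUBIC) if 0 else cv2.resize(a,None,fx=3.6,fy=3.6,interpolation=cv2.INTER_CUBIC)
cv2.imwrite("pics/c0.png",cv2.hconcat([r(t),r(s)]))
E
```

```text
(no output)
```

View pics/c0.png

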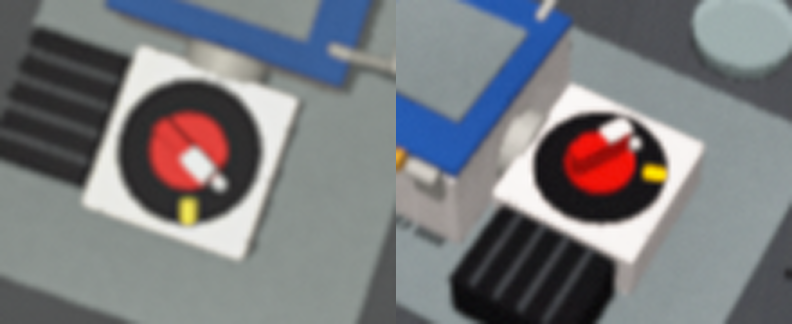

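The side view shows the lid shut with the handle near (266,194), the knob at (292,258), the flag at (218,195) and the pin at (234,201). In the top view the knob is at (232,242), and its white pointer is lower right. The yellow mark at (232,259) is about 45° clockwise of the pointer. Next I'll fit the chamber pose from all the points and get the knob angles from colour.

```bash
cat > fit.py <<'E'
from h import *
from scipy.optimize import least_squares
import json
obs={"knob_grip":[(288.1,251.1),(231.1,241.2)],"handle_bar":[(265.4,193.7),(296.3,196.7)],"hinge":[(223,252),(216,173.8)],"lid_pin":[(235.7,201.2),(295.6,156.1)],"chamber":[(248.6,251.3),(253.8,192)],"collar":[(292.5,260.7),(232.3,242.4)],"flag_mark":[(218.2,194.7),(273.2,144.1)]}
def model(p):
    x,y,yaw,fl,hy,kx,ky=p; c,s=np.cos(yaw),np.sin(yaw)
    L={"chamber":(0,0,0),"knob_grip":(kx,ky,.09),"collar":(kx,ky,.06),"hinge":(0,hy,.1),"handle_bar":(0,hy-.205,.13),"lid_pin":(.08,hy-.165,.1),
       "flag_mark":(.1,hy-.132*np.cos(fl),.1+.132*np.sin(fl))}
    return {k:np.array([x+c*a-s*b,y+s*a+c*b,z]) for k,(a,b,z) in L.items()}
def res(p):
    m=model(p); r=[]
    for k,v in obs.items():
        for n,uv in zip(("side","top"),v): r+=list(proj(n,m[k])-uv)
    r+=[(p[4]-.087)/.004,(p[5]+.15)/.002,p[6]/.002]
    return r
def fit(): return least_squares(res,[.587,.016,-.32,.6,.087,-.15,0],loss="soft_l1",f_scale=1.5).x
E
python3 - <<'E'
from fit import *
p=fit();print(np.round(p,4))
m=model(p)
for k in obs: print(k,np.round(m[k],4),[np.round(proj(n,m[k])-uv,1) for n,uv in zip(("side","top"),obs[k])])
kg=m["knob_grip"]
for n,f in (("side","s0"),("top","t0")):
    im=cv2.imread(f"pics/{f}.png");hsv=cv2.cvtColor(im,cv2.COLOR_BGR2HSV).astype(int)
    u,v=proj(n,kg);Y,X=np.mgrid[:420,:560];near=np.hypot(X-u,Y-v)<21
    yel=near&(abs(hsv[...,0]-27)<8)&(hsv[...,1]>130)&(hsv[...,2]>120)
    red=near&((hsv[...,0]<8)|(hsv[...,0]>172))&(hsv[...,1]>130)&(hsv[...,2]>80)
    wh=(np.hypot(X-u,Y-v)<15)&(hsv[...,1]<60)&(hsv[...,2]>150)
    ce=lambda M:(X[M].mean(),Y[M].mean())
    a=atz(n,ce(yel),.063);w=atz(n,ce(wh),.095);r=atz(n,ce(red|wh),.08)
    print(n,yel.sum(),wh.sum(),"mark",a,"white",w,"redwhite",r,"pts",ce(wh),ce(yel))
    for q,z in((a,.063),(w,.095)): d=q-kg; print("  ang",np.degrees(np.arctan2(d[1],d[0])),"rad",np.hypot(d[0],d[1]))
E
```

```text
[ 0.5903  0.0161 -0.3006  0.5023  0.0876 -0.1496  0.0009]
knob_grip [0.4477 0.0613 0.09  ] [array([3.7, 2.4]), array([0.3, 0.1])]
handle_bar [ 0.5556 -0.096   0.13  ] [array([0.5, 2.1]), array([ 0.4, -0.6])]
hinge [0.6163 0.0998 0.1   ] [array([3.9, 0.2]), array([ 1.5, -1. ])]
lid_pin [ 0.6438 -0.0815  0.1   ] [array([0.5, 0.8]), array([-4.9,  6.9])]
chamber [0.5903 0.0161 0.    ] [array([-1.3, -0.3]), array([-0.1, -1.4])]
collar [0.4477 0.0613 0.06  ] [array([-0.8, -0.8]), array([ 0.5, -0.5])]
flag_mark [ 0.6775 -0.0403  0.1635] [array([0.2, 0.5]), array([ 0.7, -2. ])]
side 28 193 mark [0.40686882 0.0641909  0.063     ] white [0.44956078 0.03998983 0.095     ] redwhite [0.44878766 0.05693235 0.08      ] pts (np.float64(292.7046632124352), np.float64(245.95336787564767)) (np.float64(306.32142857142856), np.float64(262.67857142857144))
  ang 175.92780276323333 rad 0.04096094391365442
  ang -85.07589186982167 rad 0.021371176528559372
top 32 67 mark [0.40770826 0.06190475 0.063     ] white [0.43537307 0.04889775 0.095     ] redwhite [0.44840617 0.06155037 0.08      ] pts (np.float64(236.02985074626866), np.float64(246.4179104477612)) (np.float64(231.9375), np.float64(257.90625))
  ang 179.10864110859595 rad 0.04002294438900098
  ang -134.927983334787 rad 0.017492187084002693
```

Top view: the pointer is at about -135° and the mark at about 178.5°, so the turn is roughly 46° clockwise. The knob is at (0.4475, 0.061) and the flag at about 0.50 rad. I'll approach at height first.

Call:
jog_arm(
  targets=[
    [-3.4,-3.1,0,0],
    [-3.4,-3.1,0,0],
    [-3.4,-3.1,0,0],
    [-3.4,-3.1,0,0],
    [-3.4,-3.1,0,0],
    [-3.4,-3.1,0,0],
    [-3.4,-3.1,0,0],
    [-3.4,-3.1,0,0],
  ],
  claw=5,
  newtons=30,
)

```text
clock: 2.0
position: [0.4009, 0.1922, 0.2535]
tcp_rot: [3.141, 0.001, 2.679]
force: [0.5, 0.6, -1.0]
opening: 0.0498
grasp_force: 0.0
```

Call:
jog_arm(
  targets=[
    [-3.4,-3.1,1,0],
    [-3.4,-3.1,1,0],
    [-3.4,-3.1,1,0],
    [0,0,1,-10],
    [0,0,1,-10],
    [0,0,1,-10],
    [0,0,1,-10],
    [0,0,0,-10],
  ],
)

```text
clock: 3.0
position: [0.4497, 0.0647, 0.1824]
tcp_rot: [3.141, -0.001, -2.726]
force: [-0.1, -0.2, 0.6]
opening: 0.0499
grasp_force: 0.0
```

Call:
jog_arm(
  targets=[
    [0,0,0,-10],
    [0,0,0,-10.5],
    [0,0,0,0],
    [0,0,0,0],
  ],
)

```text
clock: 3.5
position: [0.4503, 0.0648, 0.1833]
tcp_rot: [-3.142, 0.0, -2.378]
force: [0.6, -0.1, -0.0]
opening: 0.0499
grasp_force: 0.0
```

```bash
cat > mv.py <<'E'
import sys
from h import *
def mv(x,y,z,yawdeg):
    o=arm.get_obs();p=o["position"];ps=o["tcp_rot"][2]
    d=np.array([x,y,z])-p
    dy=(np.degrees(ps)-yawdeg+180)%360-180
    print("clock",round(o["clock"],2),"pos",np.round(p,4),"rot",np.round(np.degrees(o["tcp_rot"]),1),"q6",round(o["joints"][5],2),"F",np.round(o["force"],1))
    print("tool cm",np.round(100*np.array([d[0]*np.cos(ps)+d[1]*np.sin(ps),d[0]*np.sin(ps)-d[1]*np.cos(ps),-d[2]]),2),"roll",round(dy,1))
if len(sys.argv)>4: mv(*map(float,sys.argv[1:5]))
E
python3 mv.py .4477 .0615 .093 225
```

```text
clock 3.5 pos [0.4503 0.0648 0.1833] rot [-180.     0.  -136.3] q6 -2.3 F [ 0.6 -0.1 -0. ]
tool cm [ 0.42 -0.06  9.03] roll -1.3
```

Call:
jog_arm(
  targets=[
    [0.4,-0.1,2.5,-1.3],
    [0,0,2.5,0],
    [0,0,2,0],
    [0,0,1.5,0],
    [0,0,0.5,0],
    [0,0,0,0],
  ],
)

```text
clock: 4.25
position: [0.4482, 0.0613, 0.0934]
tcp_rot: [3.142, -0.0, -2.352]
force: [-0.6, -0.3, 0.5]
opening: 0.0499
grasp_force: 0.0
```

Call:
jog_arm(
  targets=[
    [0,0,0,0],
    [0,0,0,0],
    [0,0,0,0],
    [0,0,0,0],
  ],
  claw=0.8,
  newtons=30,
)

```text
clock: 4.75
position: [0.4471, 0.0628, 0.0942]
tcp_rot: [3.138, 0.0, -2.351]
force: [-11.6, 9.0, 12.1]
opening: 0.0112
grasp_force: 32.7
```

Call:
jog_arm(
  targets=[
    [0,0.2,-0.1,0],
    [0,0,0,10],
    [0,0,0,10],
    [0,0,0,10],
    [0,0,0,10],
    [0,0,0,6],
    [0,0,0,0],
    [0,0,0,0],
  ],
)

```text
clock: 5.75
position: [0.4464, 0.064, 0.0943]
tcp_rot: [3.139, -0.0, 3.129]
force: [-0.2, 7.6, -0.6]
opening: 0.0115
grasp_force: 31.3
```

Call:
jog_arm(
  targets=[
    [0,0,0,0],
    [0,0,0,0],
    [0,0,-2,0],
    [0,0,-4,0],
    [0,0,-4,0],
    [0,0,-2,0],
  ],
  claw=4,
)

```text
clock: 6.5
position: [0.4479, 0.0624, 0.2173]
tcp_rot: [-3.141, 0.004, 3.129]
force: [0.2, -0.2, -0.1]
opening: 0.0403
grasp_force: 0.0
```

Call:
jog_arm(
  targets=[
    [-2.8,-3.9,0,0],
    [-2.8,-3.9,0,0],
    [-2.8,-3.9,0,0],
    [-2.7,-4.0,0,0],
    [0,0,0,8],
    [0,0,0,8.5],
    [0,0,0,0],
    [0,0,0,0],
  ],
  claw=5,
)

```text
clock: 7.5
position: [0.5557, -0.0957, 0.2144]
tcp_rot: [-3.141, 0.0, 2.844]
force: [0.5, -0.4, 0.1]
opening: 0.0501
grasp_force: 0.0
```

```bash
python3 - <<'E'
from h import *
o=arm.get_obs();print(o["clock"],o["position"],o["tcp_rot"])
s=save("side","s1.png");t=save("top","t1.png")
out=[]
for n,im in(("top",t),("side",s)):
    for q in ("knob_grip","knob_pointer","mark","flag_mark","lid_pin","handle_bar"):
        l=arm.place_of(n,q); print(n,q,[(np.round(x["at"],1),round(x["confidence"],2)) for x in l[:1]])
    hsv=cv2.cvtColor(im,cv2.COLOR_RGB2HSV).astype(int)
    kg=np.array([.4465,.0643,.09])
    u,v=proj(n,kg);Y,X=np.mgrid[:420,:560]
    yel=(np.hypot(X-u,Y-v)<24)&(abs(hsv[...,0]-27)<8)&(hsv[...,1]>130)&(hsv[...,2]>120)
    wh=(np.hypot(X-u,Y-v)<15)&(hsv[...,1]<60)&(hsv[...,2]>150)
    ce=lambda M:(X[M].mean(),Y[M].mean())
    for M,z in((yel,.063),(wh,.095)):
        q=atz(n,ce(M),z);d=q-kg; print(n,M.sum(),q,"ang",np.degrees(np.arctan2(d[1],d[0])),np.hypot(d[0],d[1]))
    u,v=int(u),int(v);out.append(cv2.resize(im[v-40:v+40,u-45:u+45],None,fx=4.4,fy=4.4,interpolation=cv2.INTER_CUBIC))
cv2.imwrite("pics/c1.png",cv2.hconcat(out)[:,:,::-1])
E
```

```text
7.5 [ 0.55571037 -0.09571748  0.21444925] [-3.14142948e+00  2.95513385e-04  2.84438016e+00]
top knob_grip []
top knob_pointer []
top mark [(array([231.2, 260.4]), 0.86)]
top flag_mark []
top lid_pin [(array([180.9, 160.3]), 0.56)]
top handle_bar [(array([295.4, 194.8]), 0.69)]
top 0 [nan nan nan] ang nan nan
top 343 [0.44609546 0.06233158 0.095     ] ang -101.61338108747938 0.002009561443440418
side knob_grip [(array([287.7, 253.5]), 0.8)]
side knob_pointer [(array([302.1, 257.4]), 0.56)]
side mark [(array([304.8, 259.8]), 0.74)]
side flag_mark [(array([219.3, 195.2]), 0.6)]
side lid_pin [(array([232.1, 203.1]), 0.67)]
side handle_bar [(array([264.8, 192.1]), 0.89)]
side 24 [0.40556265 0.06429264 0.063     ] ang -179.98970396434228 0.040937353800953126
side 152 [0.44671423 0.04692475 0.095     ] ang -89.29360859431455 0.01737657484362871<stdin>:13: RuntimeWarning: Mean of empty slice.
  ret = ret.dtype.type(ret / rcount)
```

View pics/c1.png

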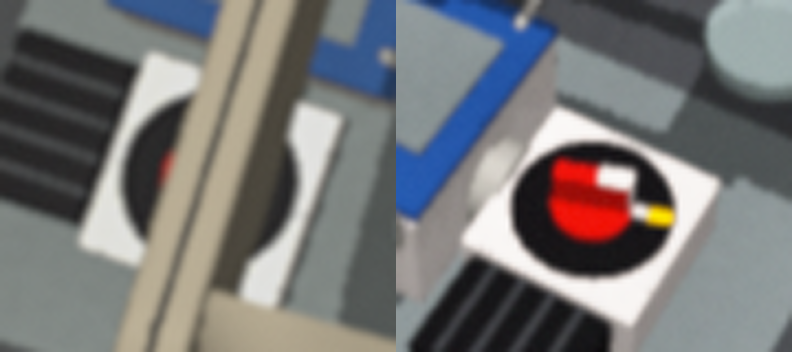

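Side crop: the white bar end and small white strip at about (640,211) point almost exactly at the yellow mark at (660,216). To check it more closely, I'll take the mark's direction from each image relative to the collar ellipse centre, which cancels the camera offset.

```bash
python3 - <<'E'
from h import *
for n,f in(("top","t0"),("side","s0"),("side","s1")):
    im=cv2.imread(f"pics/{f}.png");hsv=cv2.cvtColor(im,cv2.COLOR_BGR2HSV).astype(int)
    # rectify the plane z=.063 to 0.25 mm/px, centred on the axis
    S=.00025;k=np.array([.4465,.0643])
    W=np.array([[k[0]+a,k[1]+b,.063] for a,b in((.07,.07),(.07,-.07),(-.07,-.07),(-.07,.07))])
    H=cv2.getPerspectiveTransform(np.float32([proj(n,w) for w in W]),np.float32([[0,0],[560,0],[560,560],[0,560]]))
    r=cv2.warpPerspective(im,H,(560,560),flags=cv2.INTER_CUBIC); h=cv2.cvtColor(r,cv2.COLOR_BGR2HSV)
    dark=cv2.morphologyEx(((h[...,2]<95)).astype(np.uint8),cv2.MORPH_OPEN,np.ones((9,9)))
    # search best circle radius 52 mm: white deck->black edge
    g=cv2.GaussianBlur(r.max(2).astype(np.float32),(0,0),4); best=[]
    th=np.radians(np.arange(0,360,3));
    for cx in range(250,312,1):
        for cy in range(250,312,1):
            o=cv2.remap(g,np.float32(cx+224*np.cos(th))[None],np.float32(cy+224*np.sin(th))[None],1)
            i=cv2.remap(g,np.float32(cx+192*np.cos(th))[None],np.float32(cy+192*np.sin(th))[None],1)
            best.append((np.median(o-i)+np.mean(np.clip(o-i,-50,150)),cx,cy))
    b=max(best);sc=[x for x in best if x[0]>b[0]-3];cx=np.mean([x[1] for x in sc]);cy=np.mean([x[2] for x in sc])
    Y=(abs(h[...,0].astype(int)-27)<8)&(h[...,1]>120)&(h[...,2]>110)
    yy,xx=np.nonzero(Y);
    a=np.degrees(np.arctan2(-(xx.mean()-cx),-(yy.mean()-cy)))
    print(f,"axis",k+np.array([280-cy,280-cx])*S,"mark ang",a,"rad mm",np.hypot(xx.mean()-cx,yy.mean()-cy)*S*1e3)
    cv2.circle(r,(int(cx),int(cy)),208,(0,255,0),1);cv2.line(r,(int(cx),int(cy)),(int(xx.mean()),int(yy.mean())),(255,0,255),1)
    cv2.imwrite(f"pics/r_{f}.png",r)
cv2.imwrite("pics/r.png",cv2.resize(cv2.hconcat([cv2.imread("pics/r_t0.png"),cv2.imread("pics/r_s1.png")]),(800,400)))
E
```

```text
t0 axis [0.44832143 0.06258571] mark ang -179.57899514031033 rad mm 40.644046226406246
s0 axis [0.44809375 0.06614375] mark ang -176.98428226771065 rad mm 41.30353315922338
s1 axis [0.4481375 0.066325 ] mark ang -176.8760871724803 rad mm 42.12643629782815
```

View pics/r.png

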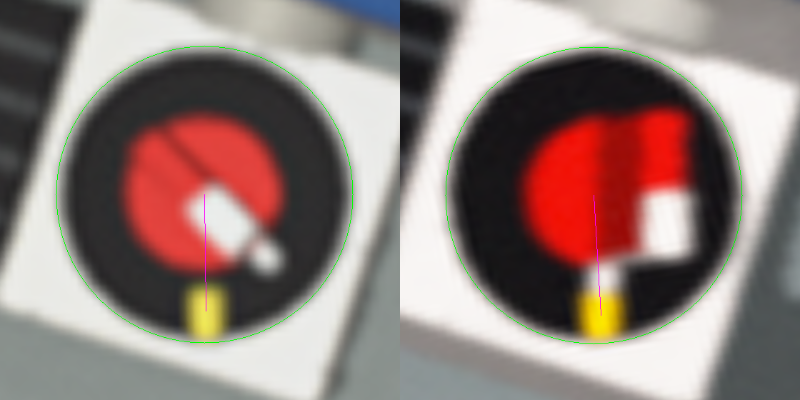

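```bash
python3 - <<'E'
from h import *
k=np.array([.4465,.0643])
def rect(n,f,z):
    W=np.array([[k[0]+a,k[1]+b,z] for a,b in((.07,.07),(.07,-.07),(-.07,-.07),(-.07,.07))])
    H=cv2.getPerspectiveTransform(np.float32([proj(n,w) for w in W]),np.float32([[0,0],[560,0],[560,560],[0,560]]))
    return cv2.warpPerspective(cv2.imread(f"pics/{f}.png"),H,(560,560),flags=cv2.INTER_CUBIC)
for n,f in(("top","t0"),("side","s0"),("side","s1")):
    r=rect(n,f,.063);Y,X=np.mgrid[:560,:560]
    dk=((r.max(2)<110)&(np.hypot(X-280,Y-280)<250)).astype(np.uint8)
    dk=cv2.morphologyEx(dk,cv2.MORPH_OPEN,np.ones((13,13)))
    num,lab,st,ce=cv2.connectedComponentsWithStats(dk); 
    i=1+np.argmin([np.hypot(*(c-280)) if s[4]>20000 else 999 for c,s in zip(ce[1:],st[1:])])
    h,_=cv2.findContours((lab==i).astype(np.uint8),cv2.RETR_EXTERNAL,cv2.CHAIN_APPROX_NONE)
    e=cv2.fitEllipse(cv2.convexHull(max(h,key=len)));c=e[0]
    hh=cv2.cvtColor(r,cv2.COLOR_BGR2HSV).astype(int)
    Ym=(abs(hh[...,0]-27)<8)&(hh[...,1]>120)&(hh[...,2]>110);m=(X[Ym].mean(),Y[Ym].mean())
    print(f,"ellipse",np.round(e[0],1),np.round(e[1],1),"mark ang",np.degrees(np.arctan2(c[0]-m[0],c[1]-m[1])),"rad",np.hypot(m[0]-c[0],m[1]-c[1])/4)
r=rect("side","s1",.097);cv2.imwrite("pics/b.png",r[130:480,130:480])
hh=cv2.cvtColor(r,cv2.COLOR_BGR2HSV).astype(int)
print(arm.get_obs()["clock"])
E
```

```text
t0 ellipse [286.8 272.1] [395.6 396.6] mark ang -179.5687663387392 rad 40.80909597144207
s0 ellipse [271.3 273.2] [399.6 400.5] mark ang -176.5412195863446 rad 41.42784463109843
s1 ellipse [271.4 273.1] [399.4 400.7] mark ang -176.71737778333576 rad 42.20868070096414
8.2
```

View pics/b.png

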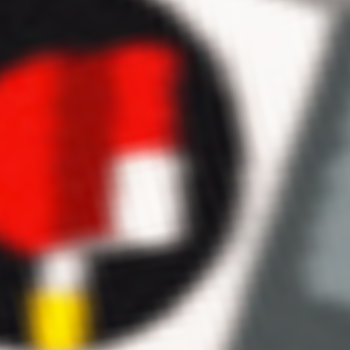

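The bar points within about 1–2° (roughly 0.03 rad) of the mark in both views, so I'll leave the knob. Next I'll go down onto the handle.

Call:
jog_arm(
  targets=[
    [0,0,2.5,0],
    [0,0,2.5,0],
    [0,0,1.5,0],
    [0,0,1,0],
    [0,0,0.4,0],
    [0,0,0,0],
  ],
)

```text
clock: 8.95
position: [0.556, -0.0957, 0.1357]
tcp_rot: [3.142, 0.001, 2.841]
force: [0.4, -0.0, 0.3]
opening: 0.0505
grasp_force: 0.0
```

Call:
jog_arm(
  targets=[
    [0,0,0,0],
    [0,0,0,0],
    [0,0,0,0],
    [0,0,0,0],
    [0,0,0,0],
  ],
  claw=0.8,
  newtons=40,
)

```text
clock: 9.57
position: [0.5557, -0.0971, 0.136]
tcp_rot: [-3.139, 0.001, 2.84]
force: [-2.6, -5.5, 2.6]
opening: 0.0102
grasp_force: 38.9
```

Call:
jog_arm(
  targets=[
    [0,0.1,-1.0,0],
    [0,0.2,-1.0,0],
    [0,0.3,-1.0,0],
    [0,0.3,-1.0,0],
    [0,0.4,-1.0,0],
    [0,0.4,-0.9,0],
    [0,0,0,0],
  ],
)

```text
clock: 10.45
position: [0.561, -0.0807, 0.1957]
tcp_rot: [-3.139, 0.002, 2.841]
force: [-0.3, -8.7, -1.2]
opening: 0.0104
grasp_force: 39.1
```

Call:
jog_arm(
  targets=[
    [0,0.5,-0.9,0],
    [0,0.5,-0.9,0],
    [0,0,0,0],
    [0,0,0,0],
  ],
)

```text
clock: 10.95
position: [0.5639, -0.072, 0.2135]
tcp_rot: [-3.138, 0.002, 2.84]
force: [-1.7, -11.0, 0.2]
opening: 0.0103
grasp_force: 39.2
```

```bash
python3 - <<'E'
from h import *
from scipy.optimize import least_squares
o=arm.get_obs();print(o["clock"],o["position"],o["force"])
s=save("side","s2.png");t=save("top","t2.png")
for q in ("flag_mark","lid_pin","handle_bar"):
    r={}
    for n in("side","top"):
        l=arm.place_of(n,q); print(n,q,[(np.round(x["at"],1),round(x["confidence"],2)) for x in l[:2]])
        if l: r[n]=l[0]["at"]
    if len(r)==2: print("  ",tri(ray("side",r["side"]),ray("top",r["top"])))
cv2.imwrite("pics/c2.png",cv2.hconcat([cv2.resize(a,None,fx=4,fy=4,interpolation=cv2.INTER_CUBIC) for a in(s[150:270,180:280],t[110:230,210:310])])[:,:,::-1])
E
```

```text
10.95 [ 0.56385942 -0.07198056  0.21349254] [ -1.7277165  -11.04015681   0.19251002]
side flag_mark [(array([219.7, 195.8]), 0.53), (array([305.3, 259.7]), 0.39)]
top flag_mark []
side lid_pin [(array([229.8, 187.4]), 0.56), (array([302.5, 261.8]), 0.48)]
top lid_pin []
side handle_bar [(array([260.8, 179.2]), 0.77), (array([303.8, 261.8]), 0.22)]
top handle_bar [(array([286. , 190.8]), 0.84), (array([445.3, 239.6]), 0.15)]
   (array([ 0.55605009, -0.06920623,  0.22036912]), [np.float64(0.003777344063817294), np.float64(0.003777344063817085)])
```

View pics/c2.png

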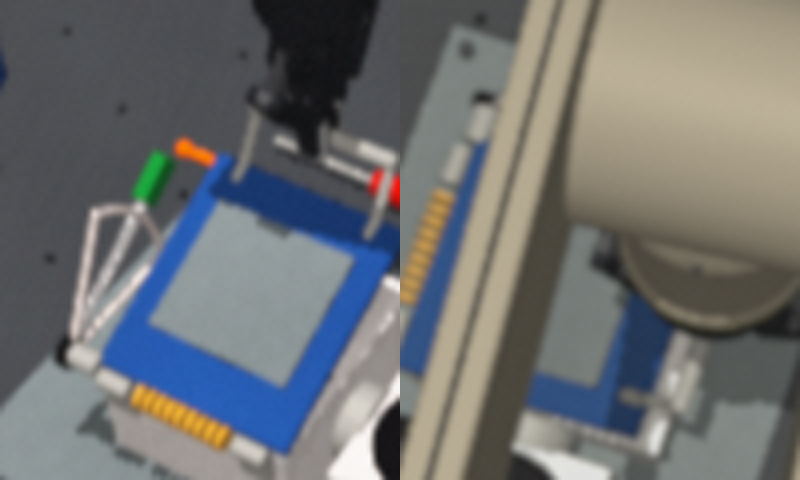

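The side crop shows the lid open at about 0.4 rad, with the orange pin near (228,188) and the green flag near (218,195). The chord from the arm's own position gives 0.398 rad. Now I'll refine the flag angle from colour centroids.

```bash
cat > flag.py <<'E'
from fit import *
def cen(f,kind,uv,R=14):
    im=cv2.imread(f"pics/{f}.png");h=cv2.cvtColor(im,cv2.COLOR_BGR2HSV).astype(int);Y,X=np.mgrid[:420,:560]
    m=(h[...,1]>130)&(np.hypot(X-uv[0],Y-uv[1])<R)&(h[...,2]>50)
    m&=(abs(h[...,0]-62)<18) if kind=="g" else (abs(h[...,0]-11)<7)&(h[...,2]>120)
    return (np.array([X[m].mean(),Y[m].mean()]) if m.sum()>3 else None), m.sum()
E
python3 - <<'E'
from flag import *
D=[]
for f,n in(("s0","side"),("s1","side"),("s2","side"),("t0","top")):
    for k,uv in(("g",(218,195) if n=="side" else (274,142)),("o",{"s0":(234,201),"s1":(234,201),"s2":(228,188),"t0":(294,158)}[f])):
        c,m=cen(f,k,uv,14 if k=="g" else 11); print(f,k,c,m)
        if c is not None: D.append((f,n,k,c))
base=fit()
def pt(x,y,yaw,hy,a,r,th):
    c,s=np.cos(yaw),np.sin(yaw);b=hy-r*np.cos(th);return np.array([x+c*a-s*b,y+s*a+c*b,.1+r*np.sin(th)])
def res(p,full=False):
    x,y,yaw,hy,fl,px,th2=p[:7];off={"side":p[7:9],"top":p[9:11]};r=[]
    for f,n,k,c in D:
        q=pt(x,y,yaw,hy,.1,.132,fl) if k=="g" else pt(x,y,yaw,hy,px,.165,th2 if f=="s2" else 0)
        r+=list((proj(n,q)+off[n]-c)/.5)
    if full: return np.round(np.array(r).reshape(-1,2)*.5,1)
    # gripper-measured handle when shut (bar midpoint in y), knob axis from grip
    c,s=np.cos(yaw),np.sin(yaw)
    hb=pt(x,y,yaw,hy,0,.205,0);d=np.array([.5557,-.0967])-hb[:2]
    r+=[(d@np.array([-s,c]))/.0015,(x-.15*c-.4470)/.002,(y-.15*s-.0640)/.002,(yaw+.305)/.02,(hy-.087)/.003,(px-.09)/.008,(th2-.398)/.01]
    return np.array(r+list(np.array(p[7:11])/1.0))
s=least_squares(res,[*base[:3],.087,.5,.09,.4,0,0,0,0]);C=np.linalg.inv(s.jac.T@s.jac)
print(np.round(s.x,4));print("sd",np.round(np.sqrt(np.diag(C)),4));print(res(s.x,True).tolist())
E
```

```text
s0 g [217.9    194.0125] 80
s0 o [232.34285714 199.71428571] 35
s1 g [217.9    194.0125] 80
s1 o [232.34285714 199.71428571] 35
s2 g [217.9    194.0125] 80
s2 o [228.02380952 187.66666667] 42
t0 g [274.01923077 141.42307692] 52
t0 o [293.75675676 158.2972973 ] 37
[ 0.5903  0.017  -0.314   0.086   0.5474  0.0948  0.3936 -0.3324 -0.1326
  0.5599 -0.0569]
sd [0.0015 0.0021 0.0126 0.0023 0.0173 0.0016 0.0088 0.5507 0.4567 0.6487
 0.6461]
[[-0.1, 0.0], [0.2, 0.1], [-0.1, 0.0], [0.2, 0.1], [-0.1, 0.0], [-0.2, -0.3], [-0.1, 0.1], [-0.1, -0.1]]
```

Call:
jog_arm(
  targets=[
    [0,0.4,-0.9,0],
    [0,0.6,-0.9,0],
    [0,0.7,-0.8,0],
    [0,0,0,0],
    [0,0,0,0],
    [0,0,0,0],
  ],
)

```text
clock: 12.1
position: [0.5692, -0.0555, 0.2395]
tcp_rot: [-3.139, 0.003, 2.84]
force: [1.9, -8.8, 1.0]
opening: 0.0104
grasp_force: 39.4
```

```bash
python3 - <<'E'
from flag import *
o=arm.get_obs();print(o["clock"],o["position"],o["force"])
im=save("side","s3.png")
g,_=cen("s3","g",(218,194));oo,m=cen("s3","o",(223,181),14);print(g,oo,m)
p=np.array([.5903,.017,-.314,.086,.5474,.0948]);off=np.array([-.33,-.13])
def pt(a,r,th):
    x,y,yaw,hy=p[:4];c,s=np.cos(yaw),np.sin(yaw);b=hy-r*np.cos(th);return np.array([x+c*a-s*b,y+s*a+c*b,.1+r*np.sin(th)])
f=lambda a,r,c:least_squares(lambda t:proj("side",pt(a,r,t[0]))+off-c,[.5])
for a,r,c in((.1,.132,g),(.0948,.165,oo)): 
    s=f(a,r,c);print("theta",s.x,"res",s.fun)
# FK chord angle from the shut position
q=o["position"]-np.array([.5557,-.0971,.136]);print("chord theta",2*np.arcsin(np.linalg.norm(q)/2/.2072))
cv2.imwrite("pics/c3.png",cv2.resize(im[150:250,180:300],None,fx=5,fy=5,interpolation=cv2.INTER_CUBIC)[:,:,::-1])
E
```

```text
12.1 [ 0.56919012 -0.05547249  0.23949667] [ 1.86167202 -8.78456855  1.03332471]
[217.9    194.0125] [224.56818182 184.38636364] 44
theta [0.54625943] res [-0.03404002  0.05178829]
theta [0.54163079] res [ 0.13188056 -0.17416462]
chord theta 0.5491885422180539
```

View pics/c3.png

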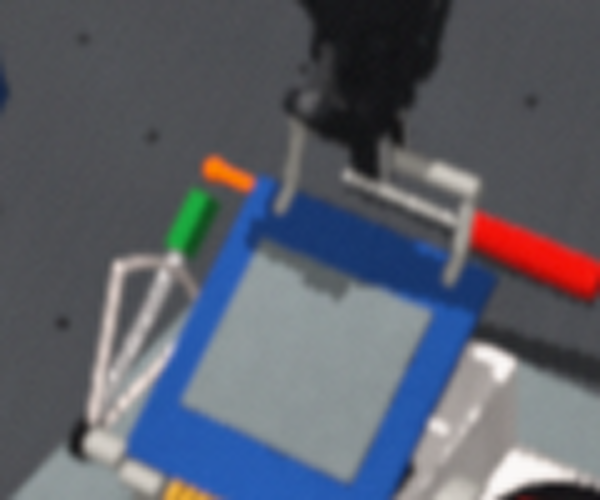

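The side crop shows the orange pin at (212,165) in line with the green flag's arm. The pin and flag angles come out at 0.542 and 0.546 rad, so I'll hold here and hand the job in.

Call:
jog_arm(
  targets=[
    [0,0,0,0],
    [0,0,0,0],
    [0,0,0,0],
    [0,0,0,0],
  ],
)

```text
clock: 12.65
position: [0.5692, -0.0555, 0.2395]
tcp_rot: [-3.139, 0.003, 2.84]
force: [0.8, -8.8, 1.3]
opening: 0.0102
grasp_force: 39.4
```

```bash
python3 -c "
from rig import arm
o=arm.get_obs();print(o['clock'],o['position'],o['grasp_force']);print(arm.close_job())"
```

```text
12.65 [ 0.56916921 -0.05549376  0.23946677] 39.37555253505707
the job is handed in; nothing more can be done
None
```

I handed the job in at 12.65 s: the knob pointer is within about 2° of the yellow mark, and the lid, kept shut until then, is held still at about 0.54 rad, within about 0.01 rad of the green flag; I did not re-check the bystander items in the final images.

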